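Register a plaque blank in the engraver and lock the hold-down

ROBOT

A 7-joint arm with a two-finger parallel gripper is mounted at the origin on the work surface. World frame = base frame: x ahead of the robot, y to its left, z up, the work surface at z = 0. Lengths are in m, angles in rad, forces in N, time in s.
With the tool pointing down it reaches from about 0.35 to 0.9 m from the base axis. Payload 7.2 kg.
Tool frame: the origin (TCP) lies at the very end of the fingers, on their centre line; the grasp point (between the pads) lies 19 mm behind it; z points along the fingers, x is the direction in which the jaws open and shut, and the axes are right-handed (so a half turn about z gives the same grasp; the last joint's range is limited). The gripper opens to 88 mm and grips with 3 to 60 N. Pads are 20 mm wide; open, the fingers measure 115 mm over their backs; the gripper's body (75 mm by 178 mm) begins 61 mm behind the grasp point.
Start: joints at [-1.271, 0.411, -0.013, 1.596, 0.006, 1.134, -0.082], TCP at [0.225, 0.583, 0.223] pointing down, gripper open.
Joint ranges: [-2.95, 2.95], [-0.29, 1.99], [-1.47, 1.44], [0.14, 2.54], [-1.03, 4.17], [0.13, 1.85], [-2.86, 2.86]. Speed limits (rad/s): [2.39, 2.39, 3.01, 3.01, 3.14, 3.14, 3.14].

INTERFACE

Orientations are given as a rotation vector (axis times angle).
In Python, from cell import manip, vision, workorder gives the robot as it stands.
- The arm moves only by the shell command python3 -m creep 'ROWS'. ROWS is JSON, a list of rows, each an object of numbers: "dx", "dy", "dz": the shift along the tool's x, y, z in mm; "spin": the turn about the tool's z in rad; "hand": the opening in per cent of the stroke, from 0 (shut) to 100 (fully open). A call has exactly 10 rows; each row shifts and turns the commanded pose from where the row before left it, along the tool's axes as they then stand; what a row does not reach is not made up. A row lasts 1/10 s, in which the tool goes at most 50 mm and 8.59 degrees, less where a joint would pass 70% of its speed; a pose out of reach is approached as far as the arm can. A call with a gripper value outside its range is refused whole. The fingers move at their own pace and stop on an object; the grip force is fixed at half the most. Time passes only in rows, so rows that do not move let the fingers close, or fill a call up. It gives the time, the measured TCP pose, the force and the opening at its end, in the units of the state.
- manip.get_state(): the state, without advancing time (a new reading comes with each control period).
- vision.get_image(name): name is "scene" or "top" or "wrist"; returns the picture (400x640x3 uint8, red, green, blue); there is no depth.
- vision.camera_params(name): a dict with "vertical_fov" (degrees; the focal length in pixels is half the picture's height over the tangent of half this angle, whatever the lens; pixels are square), "cx", "cy" (the principal point, pixels), "eye" and "rotation" of the camera in the world. Camera axes: x right, y down, z forward; pixel columns grow to the right and rows downward; lengths in m; the calibration is good to about 2 mm. A picture is of the moment at which its call begins: read the wrist's pose just before it. camera_params takes no time and is no camera call; for the wrist camera it gives the pose at the moment of the call.
- workorder.hand_in(): hands the job in, once; it reports no verdict.
The state is a dict: "time": time; "joints": joint angles; "joint_vel": joint speeds; "joint_torque": joint torques, N m; "position": TCP position; "eef_rot": TCP orientation; "contact_force": force on the tool from outside, world axes, zero at the start; "torque": the same for the moment, N m; "opening": finger opening in m.
Only numpy, scipy, OpenCV 4.12 (cv2) and the standard library are available. Lean on these libraries where they do the work, as an engineer would, in place of code of your own. Each camera call takes 0.05 s, during which the arm holds its last target. There are 200 camera calls.

TASK

Get the pine plaque ready for engraving: slide it across the engraver's bed, under the gantry beam, until it sits square and snug against both the back stop and the side stop. Then swing the hold-down arm fully round over the plaque, leaving the plaque snug in the corner. Do not bump the gantry, and leave the other things where they are.

Things in the scene. Friction and masses are not known exactly. Their poses are not given: they have to be found in the camera images.
- engraver: Desktop engraver on the table (place and yaw vary). Dark steel bed 20 mm thick, x -130 to +140, y -180 to +140 mm; origin on the table under the bed. +x leads to the back stop, away from the robot, +y to the side stop, to the left. Stops: aluminium bars 18 mm high above the bed, 12 mm thick; back stop: face at x +60, from y -70 to +70 mm; side stop: face at y +70, from x -58 to +72 mm.
- gantry: Fixed gantry; origin on the bed's top over the engraver's origin, same axes. Beam 40 x 40 mm along x, y -92 to -52, x -32 (free end) to +105 mm, where its column (to x 135) stands; underside 150, top 190 (column 200) mm above the bed. Head (x 87 to 123, y -52 to -17 mm) hangs to 105 mm. It overhangs the plaque's right (-y) edge: to push there a hand must lean out to the right, 30 to 45 degrees.
- blank: Plain pine plaque, a flat block 120 (its x) x 140 (its y) x 24 mm, 0.15 to 0.3 kg, loose on the bed, two small dark holes near its +x edge. Origin at the centre of its underside. Starts skewed by up to 0.2 rad, its centre 18 to 35 mm short of its place along both bed axes. Registered, its origin is over the engraver's (0, 0), on the bed, its axes along the engraver's.
- blank_back (a point): Point on the plaque: middle of its +x edge (the one that goes against the back stop), at the underside.
- blank_side (a point): Point on the plaque: middle of its +y edge (the one that goes against the side stop), at the underside.
- stop_corner (a point): Point on the bed's top face where the faces of the two stops meet, at the engraver's (60, 70) mm; same axes as the engraver. Friction can leave the plaque wedged askew against a stop: push slowly, firmly (15 to 20 N) and near the middle of its edge to square it; firm pushing harms nothing.
- hold_down (a joint): Flat steel arm, 18 x 8 mm, 70 mm long, turning level on an upright pivot behind the back stop; underside 26 mm above the bed (2 mm over the plaque). 0 = points along the engraver's +y (open); grows counterclockwise seen from above; 1.571 = points along -x, over the plaque, at its end stop (closed). Starts at 0 to 0.4. Friction (about 1 N at the knob) keeps it where left.
- hold_pivot (a point): The hold-down's pivot, at the engraver's (84, 25) mm, 26 mm above the bed.
- hold_knob (a point): Middle of the hold-down's upright black knob, a pin of 14 mm diameter and 28 mm height standing on the arm 60 mm from the pivot; its foot is 34 mm and its top 62 mm above the bed, this point 48 mm above the bed.
- offcut: Bystander: small pine offcut 30 x 22 x 14 mm on the bed's near right corner. Origin under its centre.
- paint_pot: Bystander: small jar, 28 mm diameter, 45 mm high, on the bed's near left corner. Origin under its centre.
- glue: Bystander: bottle, 56 mm diameter, 150 mm high, on the table to the right. Origin under its centre.
- tape: Bystander: roll of paper tape, 100 mm diameter, 24 mm high, on the table to the left. Origin under its centre.
- mug: Bystander: white mug, 80 mm diameter, 95 mm high, on the table to the left. Origin under its centre.
- brush: Bystander: brush lying on the table to the right.
- plaque2: Bystander: smaller pine plaque 90 x 130 x 18 mm on the table to the left. Origin under its centre.
Things that resemble listed ones, but are neither listed nor needed, are in the scene too. What is shaped like the blank but orange is not meant.

How it is judged:
On the way, in this order (a step that is already met when the one before it is completed fails the run):
1. the plaque is snug against both stops, lying flat, with the hold-down still open (x of blank_back in the frame of stop_corner above -0.003 m and y of blank_side in the frame of stop_corner above -0.003 m and angle between the x axis of blank and the x axis of engraver, either way round below 0.025 rad and angle between blank's own z axis and vertical below 0.04 rad and z of blank in the frame of engraver below 0.024 m and value of joint hold_down below 1.2 rad), for 0.2 s.
2. the hold-down is swung fully over the registered plaque (x of blank_back in the frame of stop_corner above -0.003 m and y of blank_side in the frame of stop_corner above -0.003 m and angle between the x axis of blank and the x axis of engraver, either way round below 0.025 rad and angle between blank's own z axis and vertical below 0.04 rad and z of blank in the frame of engraver below 0.024 m and value of joint hold_down above 1.45 rad), for 0.2 s.
At the end, for the whole second after the job is handed in: The plaque lies flat on the bed, each of its two edges within 3 mm of its stop and square to within 0.025 rad (1.4 degrees); the hold-down is at 1.45 rad or more (1.571 is fully closed); all is at rest (all of step 2 and linear speed of blank below 0.01 m/s and velocity of joint hold_down below 0.05 rad/s); the robot touches nothing.
It fails at once if the gantry is bumped (more than 4 N) (contact force between any of the arm, the fingers and gantry above 4 N).
It fails at once if a bystander is shifted by more than 25 mm (distance of any of offcut, paint_pot, glue, tape, mug, brush, plaque2 from where it was at the start of the episode above 0.025 m).
It also fails if it takes over 64 s, if anything falls off the work surface, if the arm or the gripper's body presses on something with over 40 N, if the wrist force passes 120 N, or if a joint passes its speed limit or range.

## Working session

There is one attempt and no reset: what is moved stays moved. The work goes in short steps, Python scripts to look and compute and a shell command to move; the robot and the scene stay as the last step left them, time stands still between calls to the robot, and variables do not carry over. Pictures are saved under pics/ and viewed, about 8 in all and at most 12, crops included, and the job is handed in when it is done.

```bash
ls; mkdir -p pics; python3 - <<'E'
from cell import manip, vision
import cv2, json
s=manip.get_state(); print({k:s[k] for k in('time','position','eef_rot','opening','joints')})
for n in('top','scene','wrist'):
    p=vision.camera_params(n); print(n,p)
    cv2.imwrite(f'pics/{n}0.png',vision.get_image(n)[:,:,::-1])
E
```

```text
pics
{'time': 0.0, 'position': array([0.22459772, 0.58268838, 0.22181602]), 'eef_rot': array([ 2.58929934e+00,  1.77722540e+00, -1.92279166e-03]), 'opening': 0.08790891914144269, 'joints': array([-1.27120841,  0.41186498, -0.01269887,  1.59708048,  0.00565884,
        1.13429569, -0.08220265])}
top {'vertical_fov': 46.31857206667023, 'cx': 316.7964303534021, 'cy': 192.60270994899582, 'eye': array([ 0.35401512, -0.02124829,  1.39790319]), 'rotation': array([-2.15928319,  2.19597581, -0.07522749])}
scene {'vertical_fov': 53.20675821760895, 'cx': 317.861093207008, 'cy': 200.17755955426915, 'eye': array([1.23268314, 0.47346474, 0.64845174]), 'rotation': array([-1.15872587, -2.11098588,  1.15743568])}
wrist {'vertical_fov': 58.953099491971365, 'cx': 316.31145178368496, 'cy': 205.29357070790246, 'eye': array([0.15884472, 0.60853163, 0.38388736]), 'rotation': array([2.40278353, 1.64981095, 0.21852481])}
```

View pics/top0.png

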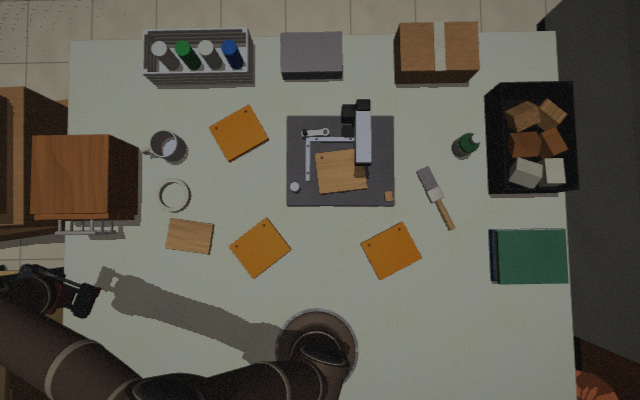

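View pics/scene0.png

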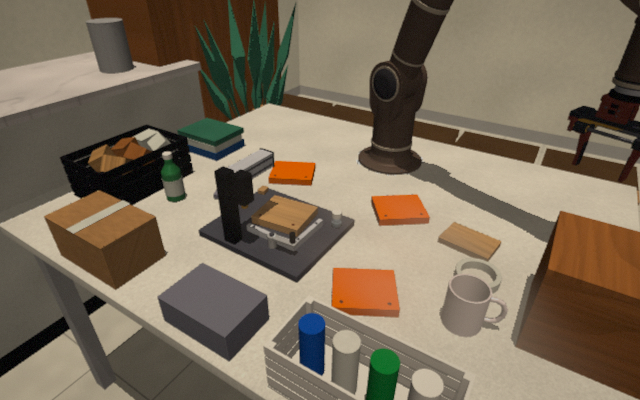

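```bash
cat > h.py <<'E'
import numpy as np, cv2
from scipy.spatial.transform import Rotation as R
def cast(p,uv,z):
    """pixels (N,2) -> world points on plane z"""
    uv=np.atleast_2d(np.asarray(uv,float)); f=200/np.tan(np.radians(p['vertical_fov'])/2)
    d=np.c_[(uv[:,0]-p['cx'])/f,(uv[:,1]-p['cy'])/f,np.ones(len(uv))]@R.from_rotvec(p['rotation']).as_matrix().T
    e=np.asarray(p['eye']); return e+d*((z-e[2])/d[:,2])[:,None]
def proj(p,X):
    f=200/np.tan(np.radians(p['vertical_fov'])/2)
    c=(np.atleast_2d(X)-p['eye'])@R.from_rotvec(p['rotation']).as_matrix()
    return c[:,:2]/c[:,2:]*f+[p['cx'],p['cy']]
E
python3 - <<'E'
from h import *
from cell import vision
im=cv2.imread('pics/top0.png'); p=vision.camera_params('top')
hsv=cv2.cvtColor(im,cv2.COLOR_BGR2HSV)
roi=np.zeros(im.shape[:2],np.uint8); roi[105:215,275:405]=255
for n,m,z in (('bed',cv2.inRange(hsv,(0,0,40),(180,70,125))&roi,.02),('wood',cv2.inRange(hsv,(8,70,90),(25,200,255))&roi,.044)):
    cs=sorted(cv2.findContours(m,0,2)[0],key=cv2.contourArea)[::-1][:2]
    for c in cs:
        r=cv2.minAreaRect(c); b=cast(p,cv2.boxPoints(r),z)[:,:2]*1000
        print(n,cv2.contourArea(c),np.round(r[0],1),r[1],r[2],b.round(0).tolist(),b.mean(0).round(0))
big=cv2.resize(im[100:215,275:405],None,fx=6,fy=5.2,interpolation=cv2.INTER_CUBIC)
s=cv2.imread('pics/scene0.png')
cv2.imwrite('pics/crop1.png',np.vstack([cv2.resize(im[105:215,275:405],None,fx=4,fy=4,interpolation=2)[:,:520],]))
a=cv2.resize(s[180:280,190:360],(544,320),interpolation=2); b=cv2.resize(s[60:180,560:640],(213,320),interpolation=2)
c=cv2.resize(im[105:215,275:405],(331,280),interpolation=2); d=cv2.resize(cv2.imread('pics/wrist0.png'),(426,266))
W=np.zeros((600,760,3),np.uint8); W[:320,:544]=a; W[:320,545:758]=b; W[320:600,:331]=c; W[320:586,333:759]=d
cv2.imwrite('pics/mix.png',W)
E
```

```text
bed 8520.0 [340.5 155.5] (101.0, 109.0) 90.0 [[727.0, 78.0], [720.0, -249.0], [418.0, -240.0], [423.0, 81.0]] [572. -82.]
bed 2.0 [316.  138.5] (1.0, 2.0) 90.0 [[625.0, -8.0], [625.0, -14.0], [622.0, -14.0], [622.0, -8.0]] [623. -11.]
wood 1568.0 [340.5 170.2] (40.48058319091797, 48.276485443115234) 83.04703521728516 [[575.0, -4.0], [590.0, -145.0], [472.0, -156.0], [457.0, -17.0]] [524. -81.]
wood 55.0 [388.5 195.5] (9.0, 7.0) 90.0 [[461.0, -208.0], [460.0, -229.0], [434.0, -228.0], [435.0, -208.0]] [ 447. -218.]
```

View pics/mix.png

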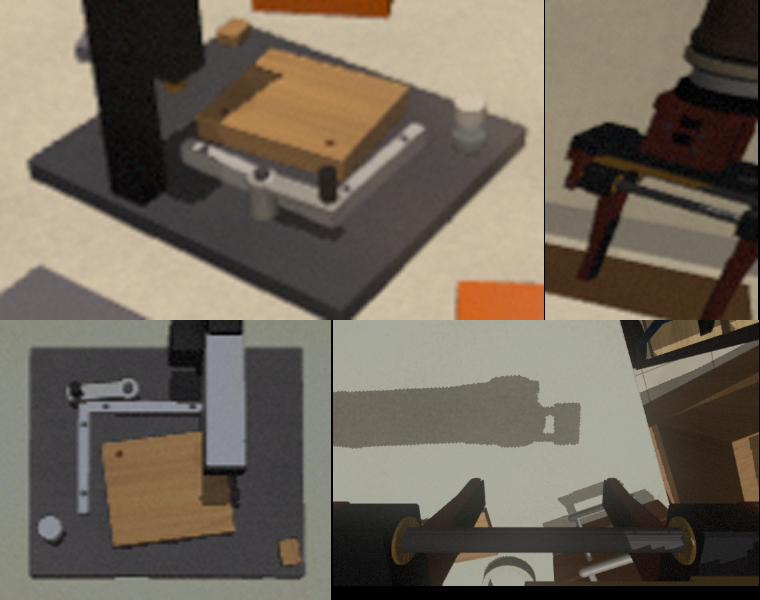

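The crop shows the natural pine plaque with two dark holes on the dark bed (top px about (341,171)). The three lookalikes at (239,132), (260,248) and (391,250) are orange, so they are not meant. The hand only spins about its own z and cannot lean, so I plan to drag the plaque from its top and push its near edge. First I'll hover for a closer view.

```bash
cat >> h.py <<'E'
def togo(s,target=None,xang=None):
    """print tool-frame shift (mm) to a world target, and spin to bring tool x to world angle xang"""
    M=R.from_rotvec(s['eef_rot']).as_matrix(); a=np.arctan2(M[1,0],M[0,0])
    print('t',round(s['time'],2),'pos',(np.array(s['position'])*1000).round(1),'xang',a.round(4),'tilt',M[:2,2].round(4),'F',np.round(s['contact_force'],1),'open',round(s['opening'],4))
    if target is not None: print('shift',(M.T@(np.array(target)-s['position'])*1000).round(1))
    if xang is not None: print('spin',round(a-xang,4))
E
python3 -m creep '[{"dx":-32,"dy":33,"dz":-10},{"dx":-32,"dy":33,"dz":-10},{"dx":-32,"dy":33,"dz":-10},{"dx":-32,"dy":33,"dz":-10},{"dx":-32,"dy":33,"dz":-10},{"dx":-32,"dy":33,"dz":-10},{"dx":-32,"dy":33,"dz":-10},{"dx":-32,"dy":33,"dz":-10},{"dx":-32,"dy":33,"dz":0},{"dx":-32,"dy":33,"dz":0}]'
python3 - <<'E'
from h import *
from cell import manip
togo(manip.get_state(),[.53,-.08,.30],-.016)
E
```

```text
t 0.15 pos [224.6 582.8 222. ] xang 1.203 tilt [-0.0004 -0.0012] F [0.5 1.2 1.1] open 0.0879
shift [-508.8  523.3  -77.3]
spin 1.219invalid input
```

```bash
python3 -m creep '[{"dx":-32,"dy":33,"dz":-10,"spin":0,"hand":100},{"dx":-32,"dy":33,"dz":-10,"spin":0,"hand":100},{"dx":-32,"dy":33,"dz":-10,"spin":0,"hand":100},{"dx":-32,"dy":33,"dz":-10,"spin":0,"hand":100},{"dx":-32,"dy":33,"dz":-10,"spin":0,"hand":100},{"dx":-32,"dy":33,"dz":-10,"spin":0,"hand":100},{"dx":-32,"dy":33,"dz":-10,"spin":0,"hand":100},{"dx":-32,"dy":33,"dz":-10,"spin":0,"hand":100},{"dx":-32,"dy":33,"dz":0,"spin":0,"hand":100},{"dx":-32,"dy":33,"dz":0,"spin":0,"hand":100}]'
python3 - <<'E'
from h import *
from cell import manip
togo(manip.get_state(),[.53,-.08,.30],-.016)
E
```

```text
time: 1.15
position: [0.4181, 0.1641, 0.3031]
eef_rot: [-2.59, -1.778, -0.002]
contact_force: [0.6, 0.1, -0.3]
opening: 0.0881
t 1.15 pos [418.1 164.1 303.1] xang 1.2031 tilt [0.0009 0.0008] F [ 0.6  0.1 -0.3] open 0.0881
shift [-187.6  192.2    3. ]
spin 1.2191
```

```bash
python3 -m creep '[{"dx":-31,"dy":32,"dz":0,"spin":0,"hand":100},{"dx":-31,"dy":32,"dz":0,"spin":0,"hand":100},{"dx":-31,"dy":32,"dz":0,"spin":0,"hand":100},{"dx":-31,"dy":32,"dz":0,"spin":0,"hand":100},{"dx":-31,"dy":32,"dz":0,"spin":0,"hand":100},{"dx":-31,"dy":32,"dz":0,"spin":0,"hand":100},{"dx":0,"dy":0,"dz":0,"spin":0.14,"hand":100},{"dx":0,"dy":0,"dz":0,"spin":0.14,"hand":100},{"dx":0,"dy":0,"dz":0,"spin":0.14,"hand":100},{"dx":0,"dy":0,"dz":0,"spin":0.14,"hand":100}]' >/dev/null
python3 -m creep '[{"dx":0,"dy":0,"dz":0,"spin":0.14,"hand":60},{"dx":0,"dy":0,"dz":0,"spin":0.14,"hand":60},{"dx":0,"dy":0,"dz":0,"spin":0.14,"hand":60},{"dx":0,"dy":0,"dz":0,"spin":0.14,"hand":60},{"dx":0,"dy":0,"dz":0,"spin":0.1,"hand":60},{"dx":0,"dy":0,"dz":0,"spin":0,"hand":60},{"dx":0,"dy":0,"dz":0,"spin":0,"hand":60},{"dx":0,"dy":0,"dz":0,"spin":0,"hand":60},{"dx":0,"dy":0,"dz":0,"spin":0,"hand":60},{"dx":0,"dy":0,"dz":0,"spin":0,"hand":60}]' >/dev/null
python3 - <<'E'
from h import *
from cell import manip,vision
import pickle
togo(manip.get_state(),[.53,-.08,.30],-.016)
p=vision.camera_params('wrist'); im=vision.get_image('wrist')[:,:,::-1]
pickle.dump(p,open('w1.pkl','wb')); cv2.imwrite('pics/w1.png',im)
E
```

```text
t 3.15 pos [529.9 -76.7 302.6] xang -0.0162 tilt [0.     0.0001] F [-0.8 -0.3  0.7] open 0.053
shift [0.2 3.3 2.6]
spin -0.0002
```

View pics/w1.png

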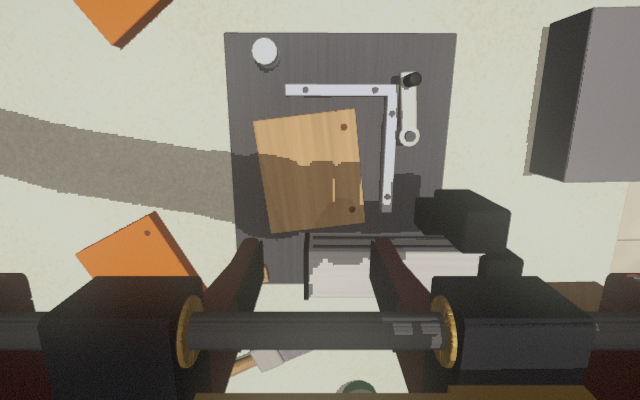

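```bash
cat >> h.py <<'E'
def fitpose(P,Q):
    """rigid 2D: model P -> world Q; returns theta,t,residual (mm)"""
    P,Q=np.array(P,float),np.array(Q,float); a,b=P-P.mean(0),Q-Q.mean(0)
    th=np.arctan2((a[:,0]*b[:,1]-a[:,1]*b[:,0]).sum(),(a*b).sum())
    c,s=np.cos(th),np.sin(th); M=np.array([[c,-s],[s,c]]); t=Q.mean(0)-M@P.mean(0)
    return th,t,Q-(P@M.T+t)
def sub(im,pts,w=4):
    g=cv2.cvtColor(im,cv2.COLOR_BGR2GRAY)
    return cv2.cornerSubPix(g,np.array(pts,np.float32).reshape(-1,1,2),(w,w),(-1,-1),(3,40,.01)).reshape(-1,2)
E
cat > m.py <<'E'
from h import *; import pickle
p=pickle.load(open('w1.pkl','rb')); im=cv2.imread('pics/w1.png')
bed=sub(im,[(224,33),(456,34)]); st=sub(im,[(285,85),(397,85),(285,96),(384,97),(384,212),(394,212)],3)
bl=sub(im,[(253,121),(354,108),(365,222),(270,233)])
print(bed,st,bl)
B=cast(p,bed,.02)[:,:2]*1e3; S=cast(p,st,.038)[:,:2]*1e3; L=cast(p,bl,.044)[:,:2]*1e3
th,t,r=fitpose([(-130,140),(140,140)],B); print('bed',th,t,r.round(1).tolist())
th,t,r=fitpose([(-58,82),(72,82),(-58,70),(60,70),(60,-70),(72,-70)],S); print('stops',th,t,r.round(1).tolist())
b,u,r=fitpose([(-60,70),(60,70),(60,-70),(-60,-70)],L); print('blank',b,u,r.round(1).tolist())
c,s=np.cos(th),np.sin(th); print('blank in eng',b-th,np.array([[c,s],[-s,c]])@(u-t))
kn=cast(p,[(411,80),(408,136)],.082)[:,:2]*1e3; print('knob/pivot',(np.array([[c,s],[-s,c]])@(kn-t).T).T)
E
python3 m.py
```

```text
[[223.34091   32.344025]
 [456.46146   33.094635]] [[284.74524  83.90068]
 [395.2666   83.91383]
 [285.28268  94.65433]
 [384.       97.     ]
 [381.52597 211.86076]
 [394.      212.     ]] [[252.66484  120.93761 ]
 [353.67416  108.156715]
 [364.32974  221.5884  ]
 [270.       233.      ]]
bed -0.018983000314715493 [552.79719347 -60.53831325] [[0.9, -0.0], [-0.9, 0.0]]
stops -0.004624308775728171 [552.67272933 -60.29659101] [[1.2, 1.4], [-2.4, -0.0], [1.5, 1.7], [-2.8, -2.2], [-0.6, -0.2], [3.1, -0.6]]
blank 0.1045433193922884 [523.42661415 -79.3702163 ] [[1.6, -1.0], [-1.0, -1.2], [-0.8, 1.4], [0.2, 0.8]]
blank in eng 0.10916762816801658 [-29.15760046 -19.20866394]
knob/pivot [[76.1127372  82.75380364]
 [76.21379978 26.42106454]]
```

```bash
python3 -m creep '[{"dx":-4,"dy":-7,"dz":0,"spin":0,"hand":60},{"dx":-4,"dy":-7,"dz":0,"spin":0,"hand":60},{"dx":-4,"dy":-7,"dz":0,"spin":0,"hand":60},{"dx":0,"dy":0,"dz":40,"spin":0,"hand":60},{"dx":0,"dy":0,"dz":40,"spin":0,"hand":60},{"dx":0,"dy":0,"dz":40,"spin":0,"hand":60},{"dx":0,"dy":0,"dz":40,"spin":0,"hand":60},{"dx":0,"dy":0,"dz":40,"spin":0,"hand":60},{"dx":0,"dy":0,"dz":30,"spin":0,"hand":60},{"dx":0,"dy":0,"dz":8,"spin":0,"hand":60}]'
python3 - <<'E'
from h import *
from cell import manip,vision
togo(manip.get_state(),[.5178,-.0548,.045],-.016)
im=vision.get_image('scene')[:,:,::-1]; cv2.imwrite('pics/s1.png',cv2.resize(im[60:300,140:440],(750,600),interpolation=2))
E
```

```text
time: 4.2
position: [0.5161, -0.0545, 0.062]
eef_rot: [3.141, -0.025, -0.008]
contact_force: [-1.0, -0.2, -0.0]
opening: 0.0526
t 4.2 pos [516.1 -54.5  62. ] xang -0.0161 tilt [-0.0049 -0.0002] F [-1.  -0.2 -0. ] open 0.0526
shift [ 1.8  0.3 17. ]
spin -0.0001
```

View pics/s1.png

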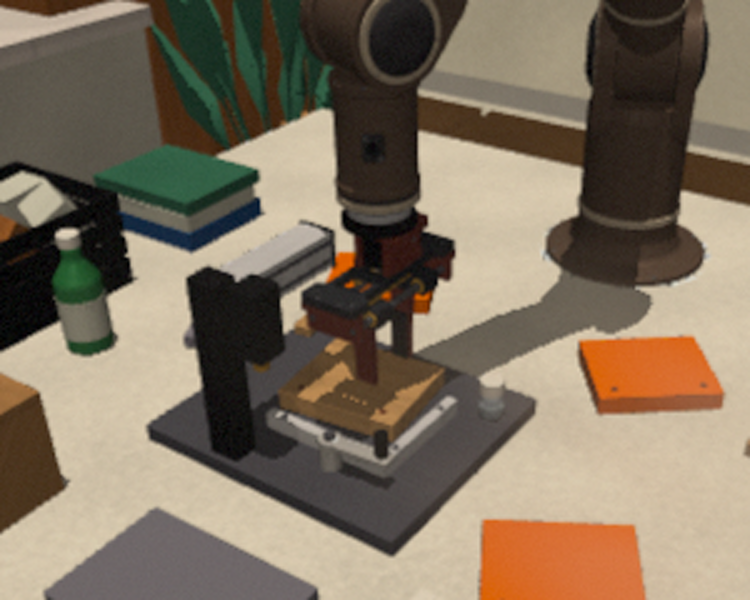

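The fingers hover over the plaque and the hand is left of the beam and clear of it. Next I lower until contact.

```bash
python3 -m creep '[{"dx":0,"dy":0,"dz":5,"spin":0,"hand":60},{"dx":0,"dy":0,"dz":5,"spin":0,"hand":60},{"dx":0,"dy":0,"dz":4,"spin":0,"hand":60},{"dx":0,"dy":0,"dz":2,"spin":0,"hand":60},{"dx":0,"dy":0,"dz":1,"spin":0,"hand":60},{"dx":0,"dy":0,"dz":1,"spin":0,"hand":60},{"dx":0,"dy":0,"dz":1,"spin":0,"hand":60},{"dx":0,"dy":0,"dz":0,"spin":0,"hand":60},{"dx":0,"dy":0,"dz":0,"spin":0,"hand":60},{"dx":0,"dy":0,"dz":0,"spin":0,"hand":60}]'
```

```text
time: 5.25
position: [0.5183, -0.0555, 0.0457]
eef_rot: [3.141, -0.027, 0.0]
contact_force: [0.1, -0.0, 0.8]
opening: 0.0526
```

```bash
python3 -m creep '[{"dx":0,"dy":0,"dz":1,"spin":0,"hand":60},{"dx":0,"dy":0,"dz":0,"spin":0,"hand":60},{"dx":0,"dy":0,"dz":1,"spin":0,"hand":60},{"dx":0,"dy":0,"dz":0,"spin":0,"hand":60},{"dx":0,"dy":0,"dz":1,"spin":0,"hand":60},{"dx":0,"dy":0,"dz":0,"spin":0,"hand":60},{"dx":0,"dy":0,"dz":0,"spin":0,"hand":60},{"dx":0,"dy":0,"dz":0,"spin":0,"hand":60},{"dx":0,"dy":0,"dz":0,"spin":0,"hand":60},{"dx":0,"dy":0,"dz":0,"spin":0,"hand":60}]'
```

```text
time: 6.25
position: [0.5183, -0.0554, 0.0443]
eef_rot: [-3.14, 0.027, -0.001]
contact_force: [-7.7, 1.5, 24.6]
opening: 0.0529
```

```bash
python3 -m creep '[{"dx":0,"dy":0,"dz":0,"spin":0.03,"hand":60},{"dx":0,"dy":0,"dz":0,"spin":0.03,"hand":60},{"dx":0,"dy":0,"dz":0,"spin":0.03,"hand":60},{"dx":0,"dy":0,"dz":0,"spin":0.03,"hand":60},{"dx":3,"dy":-2,"dz":0,"spin":0,"hand":60},{"dx":3,"dy":-2,"dz":0,"spin":0,"hand":60},{"dx":3,"dy":-2,"dz":0,"spin":0,"hand":60},{"dx":3,"dy":-2,"dz":0,"spin":0,"hand":60},{"dx":0,"dy":0,"dz":0,"spin":0,"hand":60},{"dx":0,"dy":0,"dz":0,"spin":0,"hand":60}]'
cat > look.py <<'E'
from h import *
from cell import manip,vision
import pickle,sys
togo(manip.get_state())
n=sys.argv[1]
p=vision.camera_params('wrist'); im=vision.get_image('wrist')[:,:,::-1]; pickle.dump(p,open(n+'.pkl','wb')); cv2.imwrite(f'pics/{n}.png',im)
t=vision.get_image('top')[:,:,::-1]; pickle.dump(vision.camera_params('top'),open('top.pkl','wb')); cv2.imwrite(f'pics/{n}t.png',t)
hsv=cv2.cvtColor(im,cv2.COLOR_BGR2HSV)
E
python3 look.py w2
```

```text
time: 7.25
position: [0.53, -0.0519, 0.0443]
eef_rot: [3.133, -0.22, -0.002]
contact_force: [-10.2, -4.4, 25.6]
opening: 0.0531
t 7.25 pos [530.  -51.9  44.3] xang -0.1403 tilt [-0.0011 -0.0008] F [-10.2  -4.4  25.6] open 0.0531
```

View pics/w2.png

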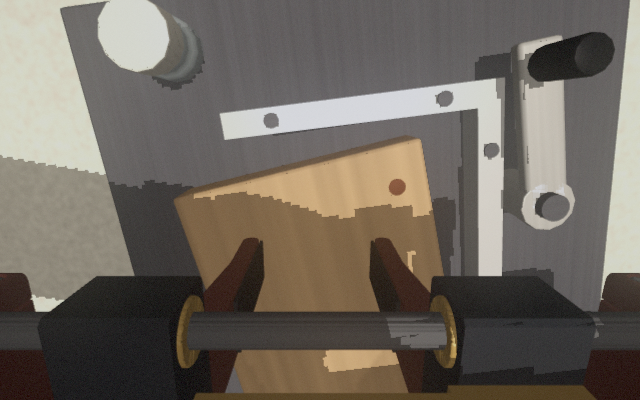

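```bash
cat > eng.py <<'E'
from h import *; import pickle
ENG=(np.array([552.7,-60.4]),-.016)
def toeng(W):
    c,s=np.cos(ENG[1]),np.sin(ENG[1]); return (W[:,:2]*1e3-ENG[0])@np.array([[c,-s],[s,c]])
def pts(n,px,z,w=4):
    p=pickle.load(open(n+'.pkl','rb')); im=cv2.imread(f'pics/{n}.png'); q=sub(im,px,w); return q,toeng(cast(p,q,z))
E
python3 - <<'E'
from eng import *
for n,px,z in(('w2',[(176,199),(419,137)],.044),('w2',[(220,113),(478,108),(503,78)],.038),('w1',[(253,121),(354,108)],.044),('w1',[(285,85),(384,96),(397,85)],.038)): print(n,*[a.round(1).tolist() for a in pts(n,px,z)])
E
```

```text
w2 [[173.3000030517578, 199.1999969482422], [419.3999938964844, 138.60000610351562]] [[-85.3, 46.6], [31.5, 60.5]]
w2 [[219.10000610351562, 113.19999694824219], [477.1000061035156, 107.9000015258789], [504.3999938964844, 76.9000015258789]] [[-57.7, 82.8], [60.1, 70.5], [72.3, 82.5]]
w1 [[252.6999969482422, 120.9000015258789], [353.70001220703125, 108.19999694824219]] [[-95.3, 41.8], [21.2, 56.1]]
w1 [[284.70001220703125, 83.9000015258789], [387.1000061035156, 95.4000015258789], [397.0, 85.0]] [[-57.8, 82.9], [59.9, 70.3], [70.6, 81.7]]
```

```bash
python3 -m creep '[{"dx":-0.2,"dy":-2,"dz":0,"spin":0,"hand":60},{"dx":-0.2,"dy":-2,"dz":0,"spin":0,"hand":60},{"dx":-0.2,"dy":-2,"dz":0,"spin":0,"hand":60},{"dx":-0.2,"dy":-2,"dz":0,"spin":0,"hand":60},{"dx":-0.2,"dy":-2,"dz":0,"spin":0,"hand":60},{"dx":-0.2,"dy":-2,"dz":0,"spin":0,"hand":60},{"dx":-0.2,"dy":-2,"dz":0,"spin":0,"hand":60},{"dx":-0.2,"dy":-2,"dz":0,"spin":0,"hand":60},{"dx":-0.2,"dy":-2,"dz":0,"spin":0,"hand":60},{"dx":0,"dy":0,"dz":0,"spin":0,"hand":60}]'
python3 look.py w3
python3 - <<'E'
from eng import *
im=cv2.imread('pics/w3.png'); cv2.imwrite('pics/w3c.png',im[:280,100:640])
E
```

```text
time: 8.35
position: [0.534, -0.0341, 0.0444]
eef_rot: [3.131, -0.217, 0.008]
contact_force: [0.5, -6.8, 12.9]
opening: 0.0525
t 8.35 pos [534.  -34.1  44.4] xang -0.1386 tilt [ 0.0048 -0.0029] F [ 0.5 -6.8 12.9] open 0.0525
```

View pics/w3c.png

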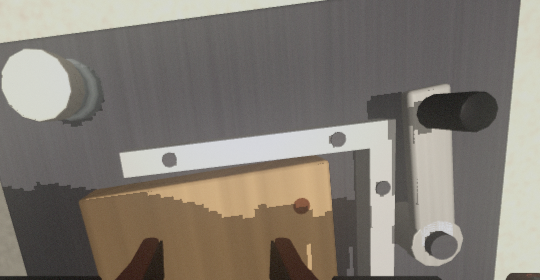

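```bash
python3 - <<'E'
from eng import *
print(pts('w3',[(180,200),(429,160)],.044)); print(pts('w3',[(220,154),(470,150),(494,121)],.038))
E
```

```text
(array([[178.11317, 200.86993],
       [427.10043, 160.47896]], dtype=float32), array([[-79.43914865,  63.35949431],
       [ 38.3243215 ,  68.06633727]]))
(array([[218.848  , 152.60985],
       [469.24194, 148.10043],
       [495.2999 , 118.76376]], dtype=float32), array([[-57.63704048,  82.83956773],
       [ 60.17792031,  70.41956694],
       [ 72.30304323,  82.51589247]]))
```

```bash
python3 -m creep '[{"dx":0,"dy":0,"dz":-5,"spin":0,"hand":60},{"dx":0,"dy":0,"dz":-15,"spin":0,"hand":60},{"dx":0,"dy":0,"dz":-15,"spin":0,"hand":60},{"dx":0,"dy":0,"dz":0,"spin":-0.123,"hand":0},{"dx":-20,"dy":7,"dz":0,"spin":0,"hand":0},{"dx":-20,"dy":7,"dz":0,"spin":0,"hand":0},{"dx":-20,"dy":6,"dz":0,"spin":0,"hand":0},{"dx":-20,"dy":6,"dz":0,"spin":0,"hand":0},{"dx":-1,"dy":0,"dz":0,"spin":0,"hand":0},{"dx":0,"dy":0,"dz":0,"spin":0,"hand":0}]'
python3 look.py w4
python3 - <<'E'
from eng import *; from cell import manip
c,s=np.cos(-.016),np.sin(-.016); w=np.array([[c,-s],[s,c]])@[-100,0]+ENG[0]
togo(manip.get_state(),[w[0]/1e3,w[1]/1e3,.028],-.016)
im=cv2.imread('pics/w4.png'); cv2.imwrite('pics/w4c.png',im[:,:])
E
```

```text
time: 9.45
position: [0.4513, -0.0555, 0.0786]
eef_rot: [-3.141, 0.022, -0.003]
contact_force: [-0.2, 0.3, 0.2]
opening: 0.0012
t 9.45 pos [451.3 -55.5  78.6] xang -0.0137 tilt [0.0016 0.0008] F [-0.2  0.3  0.2] open 0.0012
t 9.55 pos [452.  -55.4  78.2] xang -0.013 tilt [0.0017 0.0002] F [ 0.6 -0.4  0.7] open 0.0005
shift [ 0.7  3.4 50.2]
spin 0.003
```

View pics/w4c.png

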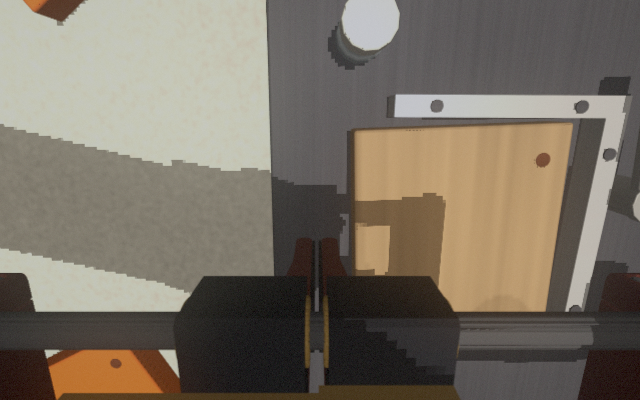

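```bash
python3 -m creep '[{"dx":0,"dy":0,"dz":15,"spin":0,"hand":0},{"dx":0,"dy":0,"dz":15,"spin":0,"hand":0},{"dx":0,"dy":0,"dz":12,"spin":0,"hand":0},{"dx":0,"dy":0,"dz":6,"spin":0,"hand":0},{"dx":1,"dy":0,"dz":0,"spin":0,"hand":0},{"dx":3,"dy":0,"dz":0,"spin":0,"hand":0},{"dx":3,"dy":0,"dz":0,"spin":0,"hand":0},{"dx":3,"dy":0,"dz":0,"spin":0,"hand":0},{"dx":3,"dy":0,"dz":0,"spin":0,"hand":0},{"dx":3,"dy":0,"dz":0,"spin":0,"hand":0}]'
python3 -m creep '[{"dx":2,"dy":0,"dz":0,"spin":0,"hand":0},{"dx":2,"dy":0,"dz":0,"spin":0,"hand":0},{"dx":2,"dy":0,"dz":0,"spin":0,"hand":0},{"dx":2,"dy":0,"dz":0,"spin":0,"hand":0},{"dx":2,"dy":0,"dz":0,"spin":0,"hand":0},{"dx":0,"dy":0,"dz":0,"spin":0,"hand":0},{"dx":0,"dy":0,"dz":0,"spin":0,"hand":0},{"dx":0,"dy":0,"dz":0,"spin":0,"hand":0},{"dx":0,"dy":0,"dz":0,"spin":0,"hand":0},{"dx":0,"dy":0,"dz":0,"spin":0,"hand":0}]'
python3 look.py w5; python3 - <<'E'
from eng import *
print(toeng(np.array([[.4755,-.0559,0]])))
p=pickle.load(open('w5.pkl','rb'))
W=lambda x,y,z:(np.r_[ENG[0]+[x+.016*y,y-.016*x],z*1e3]/1e3)
print(proj(p,[W(-70,66,.044),W(50,68,.044),W(60,70,.038),W(-58,82,.038)]))
E
```

```text
time: 10.55
position: [0.4664, -0.056, 0.0297]
eef_rot: [-3.141, 0.022, 0.001]
contact_force: [-2.0, 0.6, 2.0]
opening: 0.0006
time: 11.55
position: [0.4767, -0.0564, 0.0297]
eef_rot: [3.142, -0.022, 0.0]
contact_force: [0.1, -0.2, -0.7]
opening: 0.0004
t 11.55 pos [476.7 -56.4  29.7] xang -0.0141 tilt [ 0.0003 -0.    ] F [ 0.1 -0.2 -0.7] open 0.0004
[[-77.26211554   3.26427671]]
[[329.45260777 130.08488702]
 [623.83082756 125.72731271]
 [636.64129325 120.30530718]
 [358.41130411  89.82691913]]
```

```bash
python3 -m creep '[{"dx":1,"dy":0,"dz":0,"spin":0,"hand":0},{"dx":1,"dy":0,"dz":0,"spin":0,"hand":0},{"dx":1,"dy":0,"dz":0,"spin":0,"hand":0},{"dx":0.5,"dy":0,"dz":0,"spin":0,"hand":0},{"dx":0.5,"dy":0,"dz":0,"spin":0,"hand":0},{"dx":0,"dy":0,"dz":0,"spin":0,"hand":0},{"dx":0,"dy":0,"dz":0,"spin":0,"hand":0},{"dx":0,"dy":0,"dz":0,"spin":0,"hand":0},{"dx":0,"dy":0,"dz":0,"spin":0,"hand":0},{"dx":0,"dy":0,"dz":0,"spin":0,"hand":0}]'
```

```text
time: 12.65
position: [0.4807, -0.0564, 0.0297]
eef_rot: [3.142, -0.022, 0.0]
contact_force: [0.1, 0.1, 0.3]
opening: 0.0002
```

```bash
python3 -m creep '[{"dx":1,"dy":0,"dz":0,"spin":0,"hand":0},{"dx":1,"dy":0,"dz":0,"spin":0,"hand":0},{"dx":0.5,"dy":0,"dz":0,"spin":0,"hand":0},{"dx":0.5,"dy":0,"dz":0,"spin":0,"hand":0},{"dx":0.5,"dy":0,"dz":0,"spin":0,"hand":0},{"dx":0.5,"dy":0,"dz":0,"spin":0,"hand":0},{"dx":0,"dy":0,"dz":0,"spin":0,"hand":0},{"dx":0,"dy":0,"dz":0,"spin":0,"hand":0},{"dx":0,"dy":0,"dz":0,"spin":0,"hand":0},{"dx":0,"dy":0,"dz":0,"spin":0,"hand":0}]'
python3 look.py w6; python3 - <<'E'
from eng import *
im=cv2.imread('pics/w6.png')
p=pickle.load(open('w6.pkl','rb'))
W=lambda x,y,z:(np.r_[ENG[0]+[x+.016*y,y-.016*x],z*1e3]/1e3)
print(proj(p,[W(-60,70,.044),W(60,70,.044),W(60,70,.038),W(-58,82,.038)]))
cv2.imwrite('pics/w6c.png',im[:280,250:])
E
```

```text
time: 13.65
position: [0.4829, -0.0563, 0.0294]
eef_rot: [-3.141, 0.022, 0.005]
contact_force: [-7.0, 0.5, 4.9]
opening: 0.0003
t 13.65 pos [482.9 -56.3  29.4] xang -0.0142 tilt [-0.003   0.0007] F [-7.   0.5  4.9] open 0.0003
[[338.87749159 120.38708153]
 [635.7440422  121.0314869 ]
 [623.35529733 120.59228162]
 [343.41532475  90.07487071]]
```

View pics/w6c.png

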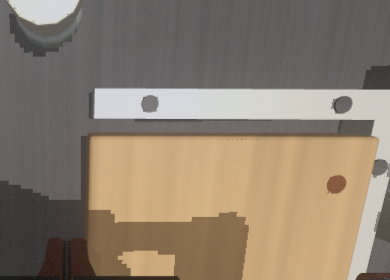

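```bash
python3 - <<'E'
from eng import *
print(pts('w6',[(339,136),(627,138)],.044,3)); print(pts('w6',[(342,90),(344,119),(623,120)],.038,3))
E
python3 -m creep '[{"dx":1,"dy":0,"dz":0,"spin":0,"hand":0},{"dx":1,"dy":0,"dz":0,"spin":0,"hand":0},{"dx":1,"dy":0,"dz":0,"spin":0,"hand":0},{"dx":0,"dy":0,"dz":0,"spin":0,"hand":0},{"dx":0,"dy":0,"dz":0,"spin":0,"hand":0},{"dx":0,"dy":0,"dz":0,"spin":0,"hand":0},{"dx":-3,"dy":0,"dz":0,"spin":0,"hand":0},{"dx":-5,"dy":0,"dz":0,"spin":0,"hand":0},{"dx":0,"dy":0,"dz":-20,"spin":0,"hand":60},{"dx":0,"dy":0,"dz":-20,"spin":0,"hand":60}]'
python3 - <<'E'
from h import *; from cell import manip
# target eng (-18,5)
togo(manip.get_state(),[.5347,-.0551,.046],-.016)
E
```

```text
(array([[340.36957, 136.75902],
       [628.5633 , 138.23563]], dtype=float32), array([[-59.27449778,  63.4821924 ],
       [ 58.69839586,  63.15156427]]))
(array([[344.28488 ,  88.20434 ],
       [343.42108 , 117.81087 ],
       [624.0088  , 119.564964]], dtype=float32), array([[-57.66543647,  82.74492721],
       [-57.76067892,  70.89870436],
       [ 60.1859594 ,  70.42960047]]))
time: 14.75
position: [0.4799, -0.0566, 0.07]
eef_rot: [3.141, -0.022, 0.001]
contact_force: [0.3, -0.3, 0.3]
opening: 0.0131
t 14.75 pos [479.9 -56.6  70. ] xang -0.0143 tilt [ 0.0005 -0.0007] F [ 0.3 -0.3  0.3] open 0.0131
shift [54.8 -2.3 24.1]
spin 0.0017
```

```bash
python3 -m creep '[{"dx":20,"dy":0,"dz":0,"spin":0,"hand":30},{"dx":20,"dy":0,"dz":0,"spin":0,"hand":30},{"dx":18,"dy":0,"dz":0,"spin":0,"hand":30},{"dx":0,"dy":0,"dz":12,"spin":0,"hand":30},{"dx":0,"dy":0,"dz":10,"spin":0,"hand":30},{"dx":0,"dy":0,"dz":3,"spin":0,"hand":30},{"dx":0,"dy":0,"dz":1,"spin":0,"hand":30},{"dx":0,"dy":0,"dz":1,"spin":0,"hand":30},{"dx":0,"dy":0,"dz":1,"spin":0,"hand":30},{"dx":0,"dy":0,"dz":0,"spin":0,"hand":30}]'
```

```text
time: 15.75
position: [0.5363, -0.0571, 0.0442]
eef_rot: [-3.138, 0.024, 0.001]
contact_force: [-13.3, 2.9, 42.7]
opening: 0.0264
```

```bash
python3 -m creep '[{"dx":-0.5,"dy":0,"dz":-1,"spin":0,"hand":30},{"dx":0,"dy":-1.5,"dz":0,"spin":0,"hand":30},{"dx":0,"dy":-1.5,"dz":0,"spin":0,"hand":30},{"dx":0,"dy":-1.5,"dz":0,"spin":0,"hand":30},{"dx":0,"dy":-1.5,"dz":0,"spin":0,"hand":30},{"dx":0,"dy":-1.5,"dz":0,"spin":0,"hand":30},{"dx":0,"dy":-1.5,"dz":0,"spin":0,"hand":30},{"dx":0,"dy":-1.5,"dz":0,"spin":0,"hand":30},{"dx":0,"dy":-1,"dz":0,"spin":0,"hand":30},{"dx":0,"dy":0,"dz":0,"spin":0,"hand":30}]'
python3 look.py w7; python3 - <<'E'
from eng import *
p=pickle.load(open('w7.pkl','rb'))
W=lambda x,y,z:(np.r_[ENG[0]+[x+.016*y,y-.016*x],z*1e3]/1e3)
q=proj(p,[W(-60,70,.044),W(60,70,.044),W(60,70,.038),W(-58,82,.038)]); print(q)
im=cv2.imread('pics/w7.png'); a=im[int(q[0,1])-30:int(q[0,1])+45]
cv2.imwrite('pics/w7c.png',np.vstack([cv2.resize(a[:,int(q[0,0])-35:int(q[0,0])+65],None,fx=4,fy=4,interpolation=2),cv2.resize(a[:,int(q[1,0])-65:int(q[1,0])+35],None,fx=4,fy=4,interpolation=2)]))
E
```

```text
time: 16.75
position: [0.5374, -0.0518, 0.0443]
eef_rot: [3.136, -0.029, 0.005]
contact_force: [-3.9, -14.2, 21.9]
opening: 0.0266
t 16.75 pos [537.4 -51.8  44.3] xang -0.0185 tilt [ 0.0034 -0.0055] F [ -3.9 -14.2  21.9] open 0.0266
[[214.70959118 132.05524943]
 [481.89276685 131.33889663]
 [476.03591175 130.50017119]
 [220.61589838 104.33406285]]
```

View pics/w7c.png

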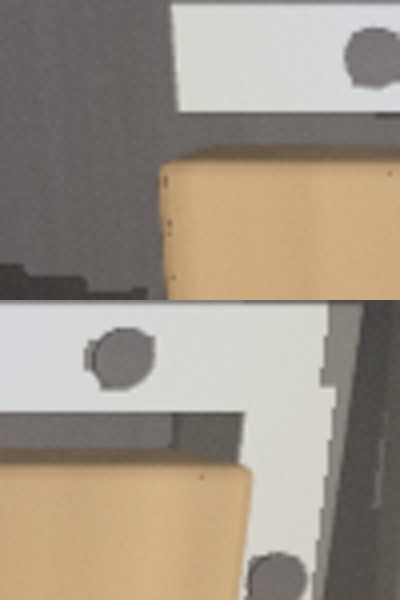

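```bash
python3 -m creep '[{"dx":-1,"dy":-1,"dz":0,"spin":0,"hand":30},{"dx":-0.5,"dy":-1,"dz":0,"spin":0,"hand":30},{"dx":0,"dy":-1.5,"dz":0,"spin":0,"hand":30},{"dx":0,"dy":-1.5,"dz":0,"spin":0,"hand":30},{"dx":0,"dy":-1.5,"dz":0,"spin":0,"hand":30},{"dx":0,"dy":-1.5,"dz":0,"spin":0,"hand":30},{"dx":0,"dy":0,"dz":0,"spin":0,"hand":30},{"dx":0,"dy":0,"dz":0,"spin":0,"hand":30},{"dx":0,"dy":0,"dz":0,"spin":0,"hand":30},{"dx":0,"dy":0,"dz":0,"spin":0,"hand":30}]'
cat > gap.py <<'E'
# wood top-face +y edge in a wrist picture: per-column first wood row (top plane z=.044) -> line in engraver axes
from eng import *; import sys
def gap(n,x0=-52,x1=50):
    p=pickle.load(open(n+'.pkl','rb')); im=cv2.imread(f'pics/{n}.png').astype(int)
    W=lambda x,y,z:(np.r_[ENG[0]+[x+.016*y,y-.016*x],z*1e3]/1e3)
    X=[]
    for x in np.arange(x0,x1,2.):
        ys=np.arange(76,50,-.25); q=proj(p,[W(x,y,.044) for y in ys])
        if (q<1).any() or (q[:,0]>638).any() or (q[:,1]>398).any(): continue
        v=cv2.remap(im.astype(np.float32),q[:,0].astype(np.float32)[None],q[:,1].astype(np.float32)[None],1)[0]
        w=(v[:,2]-v[:,0])/(v.sum(1)+1); b=v.sum(1)
        ok=(w>.10)&(b>330)   # lit wood top, not the shaded side face
        if ok.any(): X.append((x,ys[np.argmax(ok)]))
    X=np.array(X); k=np.polyfit(*X.T,1); r=X[:,1]-np.polyval(k,X[:,0]); X=X[abs(r)<1.5]; k=np.polyfit(*X.T,1)
    print(n,'edge y at -60,0,60:',np.polyval(k,[-60,0,60]).round(2),'slope',k[0].round(4),'n',len(X))
for n in sys.argv[1:]: gap(n)
E
python3 look.py w8; python3 gap.py w3 w6 w7 w8
```

```text
time: 17.85
position: [0.5372, -0.0425, 0.0443]
eef_rot: [3.137, -0.028, 0.008]
contact_force: [-0.3, -11.1, 18.4]
opening: 0.0262
t 17.85 pos [537.2 -42.5  44.3] xang -0.0176 tilt [ 0.0052 -0.0044] F [ -0.3 -11.1  18.4] open 0.0262
w3 edge y at -60,0,60: [64.7  67.05 69.39] slope 0.0391 n 46
w6 edge y at -60,0,60: [64.09 63.91 63.72] slope -0.0031 n 51
w7 edge y at -60,0,60: [65.75 65.3  64.85] slope -0.0075 n 51
w8 edge y at -60,0,60: [70.87 69.49 68.11] slope -0.023 n 51
```

```bash
python3 -m creep '[{"dx":0,"dy":0,"dz":-8,"spin":0,"hand":30},{"dx":0,"dy":0,"dz":-7,"spin":0,"hand":30},{"dx":8,"dy":-3,"dz":0,"spin":0,"hand":30},{"dx":8,"dy":-3,"dz":0,"spin":0,"hand":30},{"dx":8,"dy":-2,"dz":0,"spin":0,"hand":30},{"dx":0,"dy":0,"dz":0,"spin":0,"hand":30},{"dx":0,"dy":0,"dz":8,"spin":0,"hand":30},{"dx":0,"dy":0,"dz":5,"spin":0,"hand":30},{"dx":0,"dy":0,"dz":2,"spin":0,"hand":30},{"dx":0,"dy":0,"dz":0,"spin":0,"hand":30}]'
python3 look.py w9; python3 gap.py w9
```

```text
time: 18.95
position: [0.5594, -0.03, 0.0443]
eef_rot: [-3.139, 0.023, 0.001]
contact_force: [-8.9, 1.9, 27.4]
opening: 0.0266
t 18.95 pos [559.4 -30.   44.3] xang -0.0147 tilt [-0.0005  0.0021] F [-8.9  1.9 27.4] open 0.0266
w9 edge y at -60,0,60: [70.89 69.53 68.17] slope -0.0226 n 51
```

```bash
python3 -m creep '[{"dx":-1,"dy":-1,"dz":0,"spin":0,"hand":30},{"dx":0,"dy":-1.5,"dz":0,"spin":0,"hand":30},{"dx":0,"dy":-1.5,"dz":0,"spin":0,"hand":30},{"dx":0,"dy":-1.5,"dz":0,"spin":0,"hand":30},{"dx":0,"dy":-1.5,"dz":0,"spin":0,"hand":30},{"dx":0,"dy":-1.5,"dz":0,"spin":0,"hand":30},{"dx":0,"dy":-1.5,"dz":0,"spin":0,"hand":30},{"dx":0,"dy":-1.5,"dz":0,"spin":0,"hand":30},{"dx":0,"dy":0,"dz":0,"spin":0,"hand":30},{"dx":0,"dy":0,"dz":0,"spin":0,"hand":30}]'
python3 look.py w10; python3 gap.py w10
```

```text
time: 20.05
position: [0.5609, -0.0233, 0.0444]
eef_rot: [3.137, -0.027, 0.007]
contact_force: [0.0, -10.4, 17.0]
opening: 0.0265
t 20.05 pos [560.9 -23.3  44.4] xang -0.0174 tilt [ 0.0047 -0.0043] F [  0.  -10.4  17. ] open 0.0265
w10 edge y at -60,0,60: [71.11 69.76 68.41] slope -0.0225 n 27
```

```bash
cat > xe.py <<'E'
from eng import *; import sys
W=lambda x,y,z:(np.r_[ENG[0]+[x+.016*y,y-.016*x],z*1e3]/1e3)
def edge(n,axis,fixed,scan):
    """axis 'x': scan x inward at given y values for the wood top; 'y': likewise"""
    p=pickle.load(open(n+'.pkl','rb')); im=cv2.imread(f'pics/{n}.png').astype(np.float32); X=[]
    for a in fixed:
        q=proj(p,[W(s,a,.044) if axis=='x' else W(a,s,.044) for s in scan])
        if (q<1).any() or (q[:,0]>638).any() or (q[:,1]>290).any(): continue
        v=cv2.remap(im,q[:,0].astype(np.float32)[None],q[:,1].astype(np.float32)[None],1)[0]
        ok=((v[:,2]-v[:,0])/(v.sum(1)+1)>.10)&(v.sum(1)>(330 if axis=='y' else 200))
        if ok.any(): X.append((a,scan[np.argmax(ok)]))
    X=np.array(X)
    if len(X)<4: return print(n,axis,'few')
    k=np.polyfit(*X.T,1)
    for _ in range(3): g=abs(X[:,1]-np.polyval(k,X[:,0]))<1; k=np.polyfit(*X[g].T,1)
    print(n,axis,'edge at 0:',k[1].round(2),'ends',np.polyval(k,[X[g,0].min(),X[g,0].max()]).round(2),'range',X[g,0].min(),X[g,0].max(),'slope',k[0].round(4),'n',g.sum())
for n in sys.argv[1:]:
    edge(n,'y',np.arange(-52,50,2.),np.arange(76,50,-.25)); edge(n,'x',np.arange(-10,62,2.),np.arange(68,36,-.25)); edge(n,'x',np.arange(-10,62,2.),np.arange(-78,-50,.25))
E
python3 xe.py w3 w6 w7 w8 w9 w10
python3 - <<'E'
from eng import *
W=lambda x,y,z:(np.r_[ENG[0]+[x+.016*y,y-.016*x],z*1e3]/1e3)
p=pickle.load(open('w10.pkl','rb')); print(proj(p,[W(-60,70,.044),W(60,70,.044),W(60,0,.044),W(60,70,.038)]))
E
```

```text
w3 y edge at 0: 67.05 ends [65.01 68.53] range -52.0 38.0 slope 0.0391 n 46
w3 x edge at 0: 41.4 ends [41.   39.03] range 10.0 60.0 slope -0.0394 n 26
w3 x edge at 0: -77.14 ends [-77.46 -78.22] range 18.0 60.0 slope -0.0179 n 22
w6 y edge at 0: 63.91 ends [64.07 63.76] range -52.0 48.0 slope -0.0031 n 51
w6 x edge at 0: 58.54 ends [58.52 58.82] range -4.0 40.0 slope 0.0069 n 21
w6 x edge at 0: -59.1 ends [-59.42 -61.46] range 8.0 60.0 slope -0.0392 n 27
w7 y edge at 0: 65.3 ends [65.69 64.94] range -52.0 48.0 slope -0.0075 n 51
w7 x edge at 0: 58.48 ends [58.48 59.1 ] range 0.0 60.0 slope 0.0105 n 31
w7 x edge at 0: -59.4 ends [-59.4  -59.06] range 0.0 60.0 slope 0.0056 n 31
w8 y edge at 0: 69.49 ends [70.69 68.39] range -52.0 48.0 slope -0.023 n 51
w8 x edge at 0: 57.59 ends [57.8  58.87] range 10.0 60.0 slope 0.0213 n 26
w8 x edge at 0: -60.41 ends [-60.22 -59.31] range 10.0 60.0 slope 0.0182 n 26
w9 y edge at 0: 69.53 ends [70.7  68.44] range -52.0 48.0 slope -0.0226 n 51
w9 x edge at 0: 58.08 ends [58.47 59.15] range 22.0 60.0 slope 0.0178 n 20
w9 x edge at 0: -60.38 ends [-59.85 -58.95] range 22.0 60.0 slope 0.0239 n 20
w10 y edge at 0: 69.76 ends [69.85 68.68] range -4.0 48.0 slope -0.0225 n 27
w10 x edge at 0: 58.02 ends [58.61 59.27] range 28.0 60.0 slope 0.0208 n 17
w10 x edge at 0: -60.42 ends [-59.65 -58.88] range 30.0 60.0 slope 0.0256 n 16
[[170.73093927 194.59387434]
 [425.68669511 194.00286085]
 [414.88878447 323.92825446]
 [421.96122317 191.11834854]]
```

```bash
python3 -m creep '[{"dx":0,"dy":0,"dz":-15,"spin":0,"hand":0},{"dx":0,"dy":0,"dz":-20,"spin":0,"hand":0},{"dx":-25,"dy":8,"dz":0,"spin":0,"hand":0},{"dx":-25,"dy":8,"dz":0,"spin":0,"hand":0},{"dx":-25,"dy":8,"dz":0,"spin":0,"hand":0},{"dx":-20,"dy":8,"dz":0,"spin":0,"hand":0},{"dx":-5,"dy":4,"dz":0,"spin":0,"hand":0},{"dx":0,"dy":0,"dz":20,"spin":0,"hand":0},{"dx":0,"dy":0,"dz":20,"spin":0,"hand":0},{"dx":0,"dy":0,"dz":8,"spin":0,"hand":0}]'
python3 look.py w11; python3 xe.py w11
python3 - <<'E'
from eng import *; from cell import manip
s=manip.get_state(); print(toeng(np.array([s['position']])))
E
```

```text
time: 21.15
position: [0.4585, -0.0526, 0.0284]
eef_rot: [-3.141, 0.021, 0.002]
contact_force: [0.6, 0.1, 0.1]
opening: 0.0004
t 21.15 pos [458.5 -52.6  28.4] xang -0.0134 tilt [-0.0014  0.0001] F [0.6 0.1 0.1] open 0.0004
w11 y edge at 0: 69.38 ends [70.67 68.54] range -52.0 34.0 slope -0.0248 n 44
w11 x few
w11 x edge at 0: -60.42 ends [-60.85 -64.69] range 6.0 60.0 slope -0.0712 n 20
[[-94.46232767   5.89789107]]
```

```bash
python3 -m creep '[{"dx":8,"dy":6,"dz":0,"spin":0,"hand":0},{"dx":8,"dy":1,"dz":0,"spin":0,"hand":0},{"dx":6,"dy":0,"dz":0,"spin":0,"hand":0},{"dx":2,"dy":0,"dz":0,"spin":0,"hand":0},{"dx":1,"dy":0,"dz":0,"spin":0,"hand":0},{"dx":1,"dy":0,"dz":0,"spin":0,"hand":0},{"dx":1,"dy":0,"dz":0,"spin":0,"hand":0},{"dx":1,"dy":0,"dz":0,"spin":0,"hand":0},{"dx":1,"dy":0,"dz":0,"spin":0,"hand":0},{"dx":1,"dy":0,"dz":0,"spin":0,"hand":0}]'
python3 -m creep '[{"dx":1,"dy":0,"dz":0,"spin":0,"hand":0},{"dx":1,"dy":0,"dz":0,"spin":0,"hand":0},{"dx":0,"dy":0,"dz":0,"spin":0,"hand":0},{"dx":0,"dy":0,"dz":0,"spin":0,"hand":0},{"dx":0,"dy":0,"dz":0,"spin":0,"hand":0},{"dx":0,"dy":0,"dz":0,"spin":0,"hand":0},{"dx":0,"dy":0,"dz":0,"spin":0,"hand":0},{"dx":0,"dy":0,"dz":0,"spin":0,"hand":0},{"dx":0,"dy":0,"dz":0,"spin":0,"hand":0},{"dx":0,"dy":0,"dz":0,"spin":0,"hand":0}]'
python3 look.py w12; python3 xe.py w12
python3 - <<'E'
from eng import *
print(pts('w6',[(344,119),(623,120)],.038,3)[1])
E
```

```text
time: 22.25
position: [0.4828, -0.0607, 0.0289]
eef_rot: [-3.14, 0.024, 0.016]
contact_force: [-18.1, -1.7, 12.7]
opening: 0.0003
time: 23.25
position: [0.4828, -0.0605, 0.0286]
eef_rot: [-3.139, 0.024, 0.022]
contact_force: [-21.6, -1.5, 15.9]
opening: 0.0006
t 23.25 pos [482.8 -60.5  28.6] xang -0.0152 tilt [-0.0137  0.0025] F [-21.6  -1.5  15.9] open 0.0006
w12 y edge at 0: 69.26 ends [69.4  69.14] range -52.0 48.0 slope -0.0025 n 51
w12 x edge at 0: 58.75 ends [58.75 58.75] range -4.0 28.0 slope 0.0 n 16
w12 x edge at 0: -59.12 ends [-59.25 -61.03] range 4.0 60.0 slope -0.0318 n 29
[[-57.76067892  70.89870436]
 [ 60.1859594   70.42960047]]
```

```bash
python3 -m creep '[{"dx":-4,"dy":0,"dz":0,"spin":0,"hand":0},{"dx":-6,"dy":0,"dz":0,"spin":0,"hand":0},{"dx":-6,"dy":0,"dz":0,"spin":0,"hand":0},{"dx":0,"dy":-20,"dz":0,"spin":0,"hand":0},{"dx":0,"dy":-20,"dz":-20,"spin":0,"hand":0},{"dx":0,"dy":-20,"dz":-20,"spin":0,"hand":0},{"dx":0,"dy":-20,"dz":-25,"spin":0,"hand":0},{"dx":0,"dy":0,"dz":-35,"spin":0,"hand":0},{"dx":0,"dy":0,"dz":-40,"spin":0,"hand":0},{"dx":0,"dy":0,"dz":-40,"spin":0,"hand":0}]'
python3 look.py w13; python3 xe.py w13
python3 - <<'E'
from eng import *; from cell import manip
W=lambda x,y,z:(np.r_[ENG[0]+[x+.016*y,y-.016*x],z*1e3]/1e3)
p=pickle.load(open('w13.pkl','rb')); q=proj(p,[W(-60,70,.044),W(60,70,.044),W(60,-70,.044),W(-58,82,.038),W(76,83,.082)]); print(q.round(0).tolist())
s=manip.get_state(); print(toeng(np.array([s['position']]))); togo(s,W(106,90,.13),-.02)
p3=pickle.load(open('w3.pkl','rb')); print('knob w3',toeng(cast(p3,[(578,110)],.082)))
im=cv2.imread('pics/w13.png'); cv2.imwrite('pics/w13c.png',cv2.resize(im[:290,240:],(800,580),interpolation=2))
E
```

```text
time: 24.35
position: [0.4756, 0.02, 0.2113]
eef_rot: [-3.141, 0.021, -0.001]
contact_force: [1.6, 0.7, -0.0]
opening: 0.0002
t 24.35 pos [475.6  20.  211.3] xang -0.0134 tilt [0.0008 0.0001] F [ 1.6  0.7 -0. ] open 0.0002
w13 y edge at 0: 68.59 ends [68.69 68.5 ] range -52.0 48.0 slope -0.0019 n 35
w13 x edge at 0: 59.7 ends [59.66 59.93] range -10.0 60.0 slope 0.0038 n 36
w13 x edge at 0: -55.72 ends [-56.04 -60.44] range 4.0 60.0 slope -0.0787 n 24
[[334.0, 197.0], [460.0, 197.0], [445.0, 325.0], [336.0, 183.0], [498.0, 193.0]]
[[-75.22422621  79.2584461 ]]
t 24.45 pos [478.8  20.1 214.4] xang -0.0138 tilt [0.0088 0.0033] F [ 0.2  0.2 -0.6] open 0.0004
shift [180.5 -10.1  86. ]
spin 0.0062
knob w3 [[78.67074722 85.83947905]]
```

View pics/w13c.png

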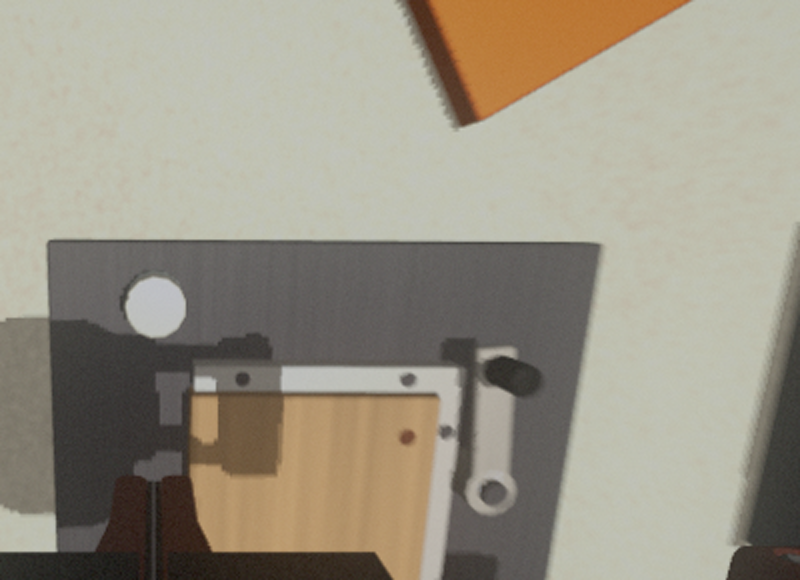

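```bash
python3 -m creep '[{"dx":40,"dy":-2,"dz":0,"spin":0,"hand":0},{"dx":40,"dy":-2,"dz":0,"spin":0,"hand":0},{"dx":40,"dy":-2,"dz":0,"spin":0,"hand":0},{"dx":40,"dy":-2,"dz":0,"spin":0,"hand":0},{"dx":22,"dy":-2,"dz":0,"spin":0,"hand":0},{"dx":0,"dy":0,"dz":20,"spin":0,"hand":0},{"dx":0,"dy":0,"dz":30,"spin":0,"hand":0},{"dx":0,"dy":0,"dz":20,"spin":0,"hand":0},{"dx":0,"dy":0,"dz":0,"spin":0,"hand":0},{"dx":0,"dy":0,"dz":0,"spin":0,"hand":0}]'
python3 look.py w14
python3 - <<'E'
from eng import *; from cell import manip
W=lambda x,y,z:(np.r_[ENG[0]+[x+.016*y,y-.016*x],z*1e3]/1e3)
s=manip.get_state(); print(toeng(np.array([s['position']]))); togo(s,W(106,90,.06),-.016)
E
```

```text
time: 25.45
position: [0.6578, 0.0271, 0.1396]
eef_rot: [3.141, -0.022, -0.001]
contact_force: [-0.4, 0.1, 0.6]
opening: 0.0004
t 25.45 pos [657.8  27.1 139.6] xang -0.014 tilt [-0.0004 -0.0002] F [-0.4  0.1  0.6] open 0.0004
[[104.41643321  89.14810203]]
t 25.55 pos [658.5  27.1 140.9] xang -0.0141 tilt [0.002  0.0003] F [ 1.5 -0.6  0.4] open 0.0006
shift [ 1.4 -0.8 80.9]
spin 0.0019
```

```bash
python3 -m creep '[{"dx":4,"dy":0,"dz":0,"spin":0,"hand":0},{"dx":0,"dy":0,"dz":20,"spin":0,"hand":0},{"dx":0,"dy":0,"dz":20,"spin":0,"hand":0},{"dx":0,"dy":0,"dz":20,"spin":0,"hand":0},{"dx":0,"dy":0,"dz":15,"spin":0,"hand":0},{"dx":0,"dy":0,"dz":5,"spin":0,"hand":0},{"dx":-5,"dy":0,"dz":0,"spin":0,"hand":0},{"dx":-5,"dy":1,"dz":0,"spin":0,"hand":0},{"dx":-5,"dy":1,"dz":0,"spin":0,"hand":0},{"dx":0,"dy":0,"dz":0,"spin":0,"hand":0}]'
python3 look.py w15
python3 - <<'E'
from eng import *; from cell import manip
s=manip.get_state(); print(toeng(np.array([s['position']])))
E
```

```text
time: 26.55
position: [0.6465, 0.0252, 0.0606]
eef_rot: [-3.141, 0.022, -0.002]
contact_force: [-0.6, 0.2, 0.2]
opening: 0.0002
t 26.55 pos [646.5  25.2  60.6] xang -0.0142 tilt [0.001  0.0005] F [-0.6  0.2  0.2] open 0.0002
[[92.80146863 87.28114698]]
```

```bash
python3 -m creep '[{"dx":-7.6,"dy":0.4,"dz":0,"spin":0,"hand":0},{"dx":-7.6,"dy":0.4,"dz":0,"spin":0,"hand":0},{"dx":-7.6,"dy":0.5,"dz":0,"spin":0,"hand":0},{"dx":-7.5,"dy":3.5,"dz":0,"spin":0,"hand":0},{"dx":-7.5,"dy":3.5,"dz":0,"spin":0,"hand":0},{"dx":-7.5,"dy":3.5,"dz":0,"spin":0,"hand":0},{"dx":-6.8,"dy":6.5,"dz":0,"spin":0,"hand":0},{"dx":-6.8,"dy":6.5,"dz":0,"spin":0,"hand":0},{"dx":-3.8,"dy":6.8,"dz":0,"spin":0,"hand":0},{"dx":-3.8,"dy":6.8,"dz":0,"spin":0,"hand":0}]'
python3 -m creep '[{"dx":-1.5,"dy":3.5,"dz":0,"spin":0,"hand":0},{"dx":-1,"dy":3.5,"dz":0,"spin":0,"hand":0},{"dx":0,"dy":2,"dz":0,"spin":0,"hand":0},{"dx":0,"dy":2,"dz":0,"spin":0,"hand":0},{"dx":0,"dy":1,"dz":0,"spin":0,"hand":0},{"dx":0,"dy":0,"dz":0,"spin":0,"hand":0},{"dx":0,"dy":0,"dz":0,"spin":0,"hand":0},{"dx":0,"dy":0,"dz":0,"spin":0,"hand":0},{"dx":0,"dy":0,"dz":0,"spin":0,"hand":0},{"dx":0,"dy":0,"dz":0,"spin":0,"hand":0}]'
python3 look.py w16
python3 - <<'E'
from eng import *; from cell import manip
s=manip.get_state(); print(toeng(np.array([s['position']])))
E
```

```text
time: 27.65
position: [0.5791, -0.0126, 0.0596]
eef_rot: [-3.141, 0.022, 0.001]
contact_force: [1.3, 1.0, 0.2]
opening: 0.0001
time: 28.65
position: [0.5773, -0.0178, 0.0596]
eef_rot: [-3.135, 0.015, 0.001]
contact_force: [-0.1, 16.1, 3.3]
opening: -0.0001
t 28.65 pos [577.3 -17.8  59.6] xang -0.0095 tilt [-0.0009  0.007 ] F [-0.1 16.1  3.3] open -0.0001
[[23.93618347 42.94573729]]
```

```bash
python3 -m creep '[{"dx":0,"dy":-6,"dz":0,"spin":0,"hand":0},{"dx":0,"dy":-10,"dz":0,"spin":0,"hand":0},{"dx":0,"dy":-15,"dz":-10,"spin":0,"hand":0},{"dx":0,"dy":0,"dz":-40,"spin":0,"hand":0},{"dx":0,"dy":0,"dz":-40,"spin":0,"hand":0},{"dx":0,"dy":0,"dz":-40,"spin":0,"hand":0},{"dx":-25,"dy":0,"dz":-20,"spin":0,"hand":0},{"dx":0,"dy":0,"dz":0,"spin":0,"hand":0},{"dx":0,"dy":0,"dz":0,"spin":0,"hand":0},{"dx":0,"dy":0,"dz":0,"spin":0,"hand":0}]'
python3 look.py w17; python3 xe.py w17
python3 - <<'E'
from eng import *
W=lambda x,y,z:(np.r_[ENG[0]+[x+.016*y,y-.016*x],z*1e3]/1e3)
p=pickle.load(open('w17.pkl','rb')); q=proj(p,[W(-60,70,.044),W(60,70,.044),W(60,-70,.044),W(24,25,.082),W(84,25,.054)]); print(q.round(0).tolist())
im=cv2.imread('pics/w17.png'); cv2.imwrite('pics/w17c.png',cv2.resize(im[60:350,160:560],(800,580),interpolation=2))
E
```

```text
time: 29.75
position: [0.5524, 0.0075, 0.2086]
eef_rot: [3.141, -0.022, -0.002]
contact_force: [-0.5, -0.1, -0.4]
opening: 0.0002
t 29.75 pos [552.4   7.5 208.6] xang -0.0137 tilt [-0.0012 -0.0005] F [-0.5 -0.1 -0.4] open 0.0002
w17 y edge at 0: 66.95 ends [66.98 67.29] range 2.0 26.0 slope 0.013 n 13
w17 x edge at 0: 59.31 ends [59.35 59.08] range -10.0 60.0 slope -0.0037 n 26
w17 x edge at 0: -58.9 ends [-58.97 -58.49] range -10.0 60.0 slope 0.0068 n 36
[[253.0, 185.0], [381.0, 186.0], [374.0, 317.0], [345.0, 245.0], [406.0, 234.0]]
```

View pics/w17c.png

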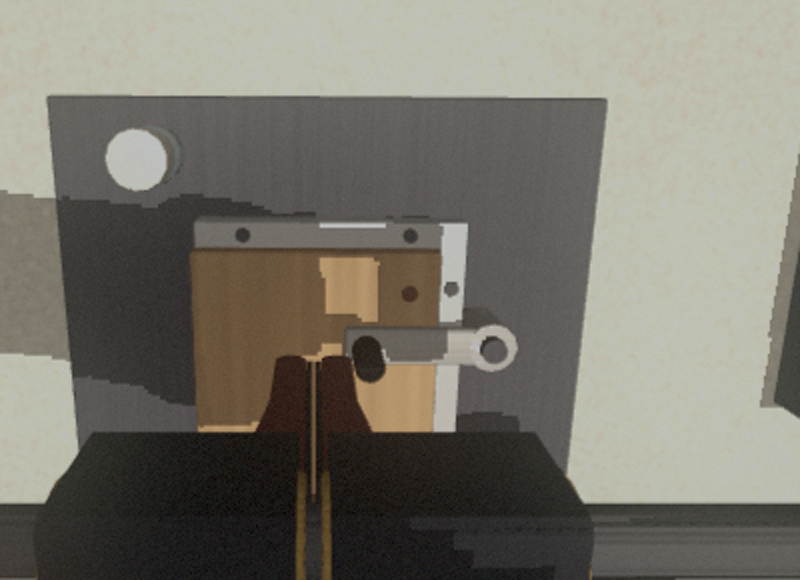

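```bash
sed -i "s/330 if axis=='y' else 200/120/" xe.py; python3 xe.py w12 w17
python3 - <<'E'
from eng import *
print(pts('w17',[(256,186),(380,186)],.044,3)); print('stops',pts('w17',[(257,184),(380,184)],.038,3)[1])
E
```

```text
w12 y edge at 0: 69.42 ends [69.54 69.3 ] range -52.0 48.0 slope -0.0024 n 51
w12 x edge at 0: 58.75 ends [58.75 58.75] range 0.0 28.0 slope 0.0 n 15
w12 x edge at 0: -66.85 ends [-65.55 -59.83] range 10.0 54.0 slope 0.1301 n 10
w17 y edge at 0: 71.58 ends [71.66 71.51] range -52.0 48.0 slope -0.0015 n 51
w17 x edge at 0: 59.31 ends [59.35 59.08] range -10.0 60.0 slope -0.0037 n 26
w17 x edge at 0: -59.56 ends [-59.58 -59.4 ] range -10.0 60.0 slope 0.0026 n 36
(array([[257.23267, 183.54362],
       [380.20187, 184.69478]], dtype=float32), array([[-56.35447544,  71.67729105],
       [ 59.37393188,  70.88873744]]))
stops [[-57.37368961  70.43541142]
 [ 60.47674998  69.63159754]]
```

```bash
python3 -c "
from cell import workorder,manip
print(manip.get_state()['contact_force']); print(workorder.hand_in())"
```

```text
[ 0.7149407  -0.1678716   0.75916788]
the job is handed in; nothing more can be done
None
```

The plaque is snug in the corner, the hold-down is swung fully over it, and I handed the job in with the hand clear at about 30 s. No verdict is reported.

**How I did it:** The moves only allow turning about the tool's own axis, so the hand could not lean out under the beam. I slid the plaque towards the side stop by pressing on its top with the fingertips, and pushed its near edge against the back stop with about 20 N until it was square. Then I swept the hold-down knob round until it met its end stop (16 N).

**Last checks:**
- **Squareness:** the plaque is within about 0.004 rad of the stops (0.025 allowed).
- **Back stop:** the gap is about 1 mm.
- **Side stop:** just before I swung the hold-down, the gap read up to about 1.4 mm. The last picture showed no gap at all, reading 71.6 mm against a stop face at about 70 mm. The two disagree by about 2 mm, but both are inside the 3 mm limit. The last reading was taken in shadow, so I trust it less.
- **Hold-down:** it points along -x over the plaque. The finger stopped within 1 mm of where the closed position should put it.
- **Gantry and bystanders:** I kept clear of the gantry and saw no sign of contact. I did not measure the other things' positions at the end, but no move went near enough to disturb them.

**Hiccups on the way:** turning the plaque by twisting the fingers on it did not work, because they slipped. The first slide along the back stop also stuck until I eased off it slightly.

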